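# Refit the fume filter cassette and lock it with the turnbutton

### The arm

A 7-joint arm with a two-finger parallel gripper is mounted at the origin on the work surface. World frame = base frame: x ahead of the robot, y to its left, z up, the work surface at z = 0. Lengths are in m, angles in rad, forces in N, time in s.
With the tool pointing down it reaches from about 0.4 to 0.85 m from the base axis. Payload 4.4 kg.
Tool frame: the origin (TCP) lies at the very end of the fingers, on their centre line; the grasp point (between the pads) lies 19 mm behind it (grip_point_offset is the distance from the TCP to the grasp point, in m); z points along the fingers, y is the line along which they close (so a half turn about z gives the same grasp; the last joint's range is limited). The gripper opens to 94 mm and grips with 3 to 60 N. Pads are 16 mm wide; open, the fingers measure 119 mm over their backs; the gripper's body (75 mm by 177 mm) begins 78 mm behind the grasp point.
Start: joints at [1.18, 0.628, 0.038, 1.517, -0.027, 0.996, -0.02], TCP at [0.207, -0.616, 0.205] pointing down, gripper open.
Joint ranges: [-3.06, 3.06], [-0.37, 2.12], [-1.25, 1.32], [0.18, 2.47], [-1.1, 4.24], [0.23, 1.98], [-2.94, 2.94]. Speed limits (rad/s): [2.57, 2.57, 3.14, 3.14, 3.14, 3.14, 3.14].

### API

Orientations are given as a unit quaternion [x, y, z, w].
In Python, from cell import * gives the robot as it stands.
- The arm moves only by the shell command python3 -m creep 'ROWS' [FORCE]. ROWS is JSON, a list of rows, each a list of 3 entries, a list of its own where there are three numbers: the shift along the world's x, y, z normalised to -1 to 1, where 1 is 25 mm, then the turn, a rotation vector about the world's x, y, z normalised to -1 to 1, where 1 is 0.12 rad, then the opening, from -1 (shut) to 1 (fully open). A call has 1 to 5 rows; each row shifts and turns the commanded pose from where the row before left it; what a row does not reach is not made up. A row lasts 1/12 s, in which the tool goes at most 41.7 mm and 7.16 degrees, less where a joint would pass 70% of its speed; a pose out of reach is approached as far as the arm can. A call with a number of a shift or a turn outside -1 to 1 is refused whole. A call with a gripper value outside its range is refused whole. The fingers move at their own pace and stop on an object; FORCE is the grip in N (left out, the last holds). Time passes only in rows, so rows that do not move let the fingers close. It gives the time, the measured TCP pose, the force, the opening and the grip force at its end, in the units of the state.
- read_state(): the state, without advancing time (a new reading comes with each control period).
- grab_frame(name): name is "side" or "top"; returns a dict with "pixels" (384x512x3 uint8, red, green, blue), "intrinsics" (3x3 intrinsics, pixels), "R" (3x3) and "t" (3): a world point X has camera coordinates R X + t. Camera axes: x right, y down, z forward; pixel columns grow to the right and rows downward; lengths in m; the calibration is good to about 2 mm. A picture is of the moment at which its call begins. There is no depth.
- job_done(): hands the job in; it is judged then, once.
The state is a dict: "time": time; "joint_pos": joint angles; "joint_velocities": joint speeds; "tau": joint torques, N m; "position": TCP position; "tool_rot": TCP orientation; "force": force on the tool from outside, world axes, zero at the start; "torque": the same for the moment, N m; "grip_width": opening from 0.0 (shut) to 1.0 (fully open); "grip_force": force on a finger pad.
Only numpy, scipy, OpenCV 4.12 (cv2) and the standard library are available. Lean on these libraries where they do the work, as an engineer would, in place of code of your own. Each camera call takes 0.05 s, during which the arm holds its last target. There are 200 camera calls.

### The job

Take the filter cassette out of its stand, slide it edgewise into the slot in the sloping face of the printer's fume filter box until it is fully home, then turn the steel turnbutton across the end of the cassette as far as it goes, so that the cassette is locked in. Leave the other things on the bench where they are.

Things in the scene. Friction and masses are not known exactly. Their poses are not given: they have to be found in the camera images.
- cassette: Filter cassette: flat black frame with white pleats, 14 mm thick (x), 100 wide (y), 67 high (z); on its upper edge a central grip tab 12 thick (x), 36 wide (y), up to 112 mm above the origin. Origin: centre of the lower edge; z towards the tab. Symmetric. 0.18 kg. Starts upright in the stand. Grip the tab by its thickness, tips 77 mm or more from the origin.
- stand: Fixed grey plastic stand, 56 x 130 x 36 mm (x, y, z), with a slot along its y, 30 mm deep, that holds the cassette upright. Origin: centre of the underside, on the table. It may be left or right of the filter box.
- slot: Tilted grey metal housing of the fixed filter box, 170 x 210 x 95 mm (x, y, depth), face leaning 27 degrees to the robot. Origin: centre of the slot's mouth in the face, 135 mm above the table; z: face's outward normal, x up the slope, y along the slot. Slot 19 mm wide (x), 105 long (y), 72 deep (-z), 6 mm chamfer. With the cassette home its frame is 5 mm below the face, its tab 40 mm above.
- slot_bottom (a point): Centre of the slot's floor, 72 mm in from the mouth along -z of the slot; the cassette's origin lies here when it is home.
- turnbutton (a joint): Angle of the turnbutton, rad, counter-clockwise seen facing the sloping face; it stays where it is left. At 0 its bar points down the slope (-x of the slot); at 1.57 along -y of the slot, across the cassette's end. Stops at -0.6 and 1.6. Starts between -0.5 and 0.5, clear of the slot.
- turnbutton_pivot (a point): The turnbutton's pivot, in the plane of the face, 78 mm from the slot's centre along +y of the slot. A steel bar 14 mm wide reaches 48 mm from the pivot, between 3 and 17 mm above the face.
- turnbutton_post (a point): Centre of the top of the round thumb post on the turnbutton's bar: 12 mm diameter, 36 mm from the pivot, standing along the face's normal from the bar up to 42 mm above the face. Push it or pinch it to turn the button.
- motor: Bystander: small square stepper motor, 42 x 42 x 40 mm, short shaft on top. Origin: centre of the underside.
- screw_jar: Bystander: clear jar, 44 mm diameter, 60 mm high. Origin: centre of the underside.
- screwdriver: Bystander: black-handled screwdriver lying down, 170 mm long.
- pliers: Bystander: red-handled pliers lying down, 150 mm long.
- tape_roll: Bystander: roll of tape lying flat, 90 mm diameter, 24 mm high.
- mouse: Bystander: computer mouse, 105 x 60 x 22 mm.
- spool: Bystander: filament spool lying flat, 200 mm diameter, 60 mm high.
Mind the look-alikes: they are no part of the job. Leave any orange or purple look-alike of the cassette alone.

How it is judged:
By the outcome, as a careful person would: the job done as asked, in the order asked, and still so for the second after the job is handed in, with the robot touching nothing.
It also fails if it takes over 54 s, if anything falls off the work surface, if the arm or the gripper's body presses on something with over 40 N, if the wrist force passes 120 N, or if a joint passes its speed limit or range.

## Working session

There is one attempt and no reset: what is moved stays moved. The work goes in short steps, Python scripts to look and compute and a shell command to move; the robot and the scene stay as the last step left them, time stands still between calls to the robot, and variables do not carry over. Pictures are saved under pics/ and viewed, at most 10 in all, crops included, and the job is handed in when it is done.

```bash
ls; mkdir -p pics
python3 - <<'E'
from cell import *
import cv2
s=read_state(); print({k:(np_ if 0 else s[k]) for np_,k in enumerate(s)})
for n in("top","side"):
    f=grab_frame(n); cv2.imwrite(f"pics/{n}0.png",cv2.resize(f["pixels"][:,:,::-1],(800,600),interpolation=cv2.INTER_CUBIC)); print(n,f["intrinsics"],f["R"],f["t"])
E
```

```text
pics
{'time': 0.0, 'joint_pos': array([ 1.18019587,  0.62931886,  0.03842667,  1.51834075, -0.02701747,
        0.99629263, -0.01997606]), 'joint_velocities': array([-7.49961668e-04, -1.63848486e-03,  1.64140250e-03, -8.06835590e-05,
        7.99596135e-04, -1.74127253e-03,  1.52658690e-03]), 'tau': array([ 4.74960489e-04, -5.49720883e+01,  1.14356194e+00, -1.86632216e+01,
       -5.22153766e-02,  2.36978126e-02,  1.20066261e-04]), 'position': array([ 0.20726104, -0.61538127,  0.20458022]), 'tool_rot': array([ 9.86839405e-01,  1.61700776e-01, -1.48282833e-04, -9.09179681e-04]), 'force': array([-0.3208994 , -0.86317522,  0.92989368]), 'torque': array([-0.06636014,  0.05131277,  0.00332423]), 'grip_force': 0.0, 'grip_width': 0.9993187021971355}
top [[355.58498954   0.         252.23315619]
 [  0.         355.58498954 195.55975366]
 [  0.           0.           1.        ]] [[-0.00908241 -0.99978856 -0.01844863]
 [-0.9815768   0.01243518 -0.19066291]
 [ 0.19085201  0.01637706 -0.9814822 ]] [-0.00650715  0.5411498   1.18999017]
side [[464.84452028   0.         258.69900548]
 [  0.         464.84452028 194.05195461]
 [  0.           0.           1.        ]] [[ 0.98265451 -0.1852013   0.00951827]
 [-0.12634787 -0.70618986 -0.6966578 ]
 [ 0.13574363  0.68337132 -0.71734044]] [-0.52798414  0.14266589  1.55549453]
```

View pics/top0.png

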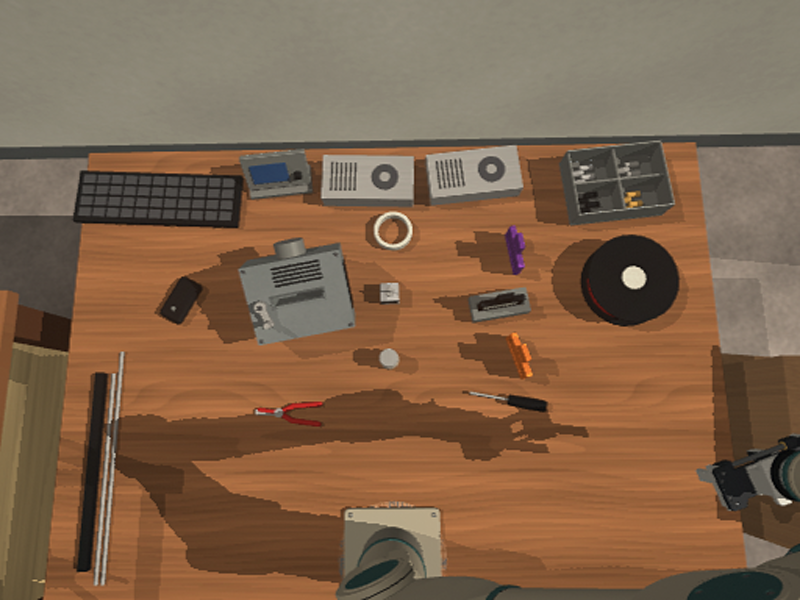

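View pics/side0.png

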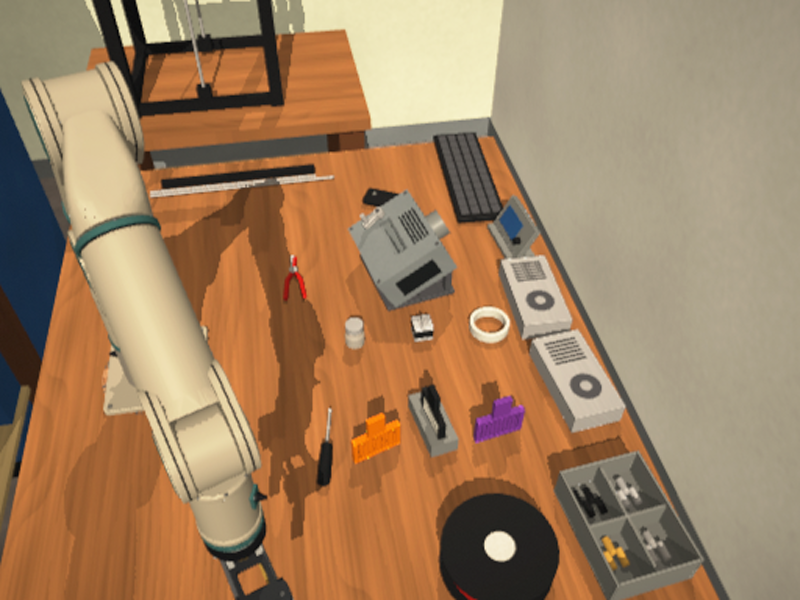

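The top view shows the stand with the black cassette at about (500,304), and the filter box at (298,292) with the turnbutton near (262,316). In the side view the stand is at (433,420) and the box at (403,245). I'll zoom in on both.

```bash
cat > h.py <<'E'
from cell import *
import cv2, numpy as np
from scipy.spatial.transform import Rotation as Ro
from scipy.optimize import least_squares
def proj(f,X):
    c=np.atleast_2d(X)@f["R"].T+f["t"]; p=c@f["intrinsics"].T; return p[:,:2]/p[:,2:]
def crop(f,x,y,w,k,h=None):
    h=h or int(w*.75); return cv2.resize(np.ascontiguousarray(f["pixels"][y:y+h,x:x+w,::-1]),None,fx=k,fy=k,interpolation=cv2.INTER_CUBIC)
def tri(fs,ps):
    return least_squares(lambda X:np.concatenate([proj(f,X)[0]-p for f,p in zip(fs,ps)]),[.5,0,.1]).x
E
python3 - <<'E'
from h import *
t=grab_frame("top");s=grab_frame("side")
a=np.hstack([crop(t,150,148,80,5),crop(s,215,115,80,5)])
b=np.hstack([crop(t,290,170,60,400/60),crop(s,245,240,80,5)])
b=b[:300]
cv2.imwrite("pics/z.png",np.vstack([a,b]))
E
```

```text
(no output)
```

View pics/z.png

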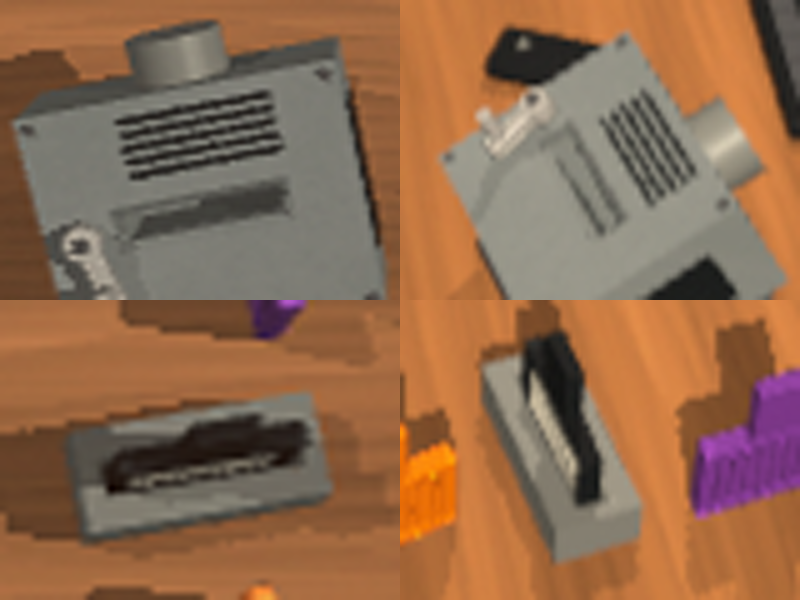

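```bash
cat >> h.py <<'E'
def Rslot(yaw,tilt): return Ro.from_euler("z",yaw).as_matrix()@Ro.from_euler("y",-tilt).as_matrix()
def slotpts(p,L): return Rslot(p[2],np.radians(27)) @ np.array(L).T + np.array([[p[0]],[p[1]],[.135]])
E
python3 - <<'E'
from h import *
t=grab_frame("top");s=grab_frame("side")
T=lambda *a:np.array(a)/5+[150,148]
S=lambda *a:(np.array(a)-[400,0])/5+[215,115]
h,w=.0155,.0585
oT=T((112,212),(130,240),(288,178),(290,210)); oS=S((575,128),(553,150),(625,215),(603,238))
cor=[[h,w,0],[-h,w,0],[h,-w,0],[-h,-w,0]]
fT=T((14,120),(338,40)); fS=S((628,35),(785,280),(443,163))
def model(p):
    cx,q,th=p[3],p[4],p[4]
    C=slotpts(p,cor).T
    F=slotpts(p,[[cx+.085,.105,0],[cx+.085,-.105,0],[cx-.085,.105,0]]).T
    B=slotpts(p,[[0,.078,.017],[-.036*np.cos(th),.078-.036*np.sin(th),.042]]).T
    return np.vstack([proj(t,C)-oT,proj(s,C)-oS,proj(t,F[:2])-fT,proj(s,F[[0,1,2]])-fS,
      proj(t,B[:1])-T((80,245)),proj(s,B)-S((538,103),(483,115))])
r=least_squares(lambda p:model(p).ravel(),[.5,.2,0,0,0],loss="soft_l1")
print("slot",r.x); print(np.round(model(r.x),1).tolist())
# stand+cassette
T=lambda *a:(np.array(a)-[0,300])*.15+[290,170]
S=lambda *a:(np.array(a)-[400,300])/5+[245,240]
oT=T((68,435),(310,395),(330,490),(86,538)); oS=S((482,365),(640,505),(555,560))
def m2(p):
    R=Ro.from_euler("z",p[2]).as_matrix()
    L=np.array([[.028,.065,.036],[.028,-.065,.036],[-.028,-.065,.036],[-.028,.065,.036]])@R.T+[p[0],p[1],0]
    return np.vstack([proj(t,L)-oT,proj(s,L[[3,1]])-oS[:2]])
r2=least_squares(lambda p:m2(p).ravel(),[.5,-.2,0],loss="soft_l1")
print("stand",r2.x);print(np.round(m2(r2.x),1).tolist())
# overlay
def box(lo,hi):
    c=np.array([[x,y,z] for x in(lo[0],hi[0]) for y in(lo[1],hi[1]) for z in(lo[2],hi[2])])
    return c,[(i,j) for i in range(8) for j in range(i) if np.sum(c[i]!=c[j])==1]
def draw(im,f,x0,y0,k,X,E,col):
    q=((proj(f,X)-[x0,y0]+.5)*k-.5).round().astype(int)
    for i,j in E: cv2.line(im,tuple(map(int,q[i])),tuple(map(int,q[j])),col,1,cv2.LINE_AA)
ims=[]
for f,(x0,y0,w_),(x1,y1,w2) in((t,(150,148,80),(290,170,60)),(s,(215,115,80),(245,240,80))):
    a=crop(f,x0,y0,w_,400/w_);b=crop(f,x1,y1,w2,400/w2)
    p=r.x
    for lo,hi in(((-h,-w,0),(h,w,0)),((p[3]-.085,-.105,0),(p[3]+.085,.105,0)),((-.0095,-.0525,-.01),(.0095,.0525,-.01))):
        X,E=box(np.array(lo),np.array(hi)+1e-6); draw(a,f,x0,y0,400/w_,slotpts(p,X).T,E,(0,0,255))
    R=Ro.from_euler("z",r2.x[2]).as_matrix()
    for lo,hi,col in(((-.028,-.065,0),(.028,.065,.036),(0,0,255)),((-.007,-.05,.036),(.007,.05,.073),(0,255,0)),((-.006,-.018,.073),(.006,.018,.118),(255,255,0))):
        X,E=box(np.array(lo),np.array(hi)); draw(b,f,x1,y1,400/w2,X@R.T+[r2.x[0],r2.x[1],0],E,col)
    ims.append(np.vstack([a[:300],b[:300]]))
cv2.imwrite("pics/ov.png",np.hstack(ims))
E
```

```text
slot [5.48331372e-01 1.85213396e-01 2.11660231e-01 4.97385213e-04
 8.03371835e-02]
[[0.3, -1.7], [-0.8, 1.6], [0.2, -2.7], [2.0, -0.1], [-0.1, -1.1], [-2.7, -0.7], [2.5, 1.3], [-0.4, 1.7], [-0.1, -0.8], [-0.8, 1.1], [0.2, -0.6], [-7.2, -14.9], [-0.5, -0.2], [1.3, -1.1], [-0.2, 0.4], [-0.1, 0.1]]
stand [ 0.54533516 -0.24991884  0.15867954]
[[-0.2, -0.4], [-0.5, -0.6], [-0.1, 0.5], [0.1, -0.5], [-0.7, 0.5], [-0.1, 0.4]]
```

View pics/ov.png

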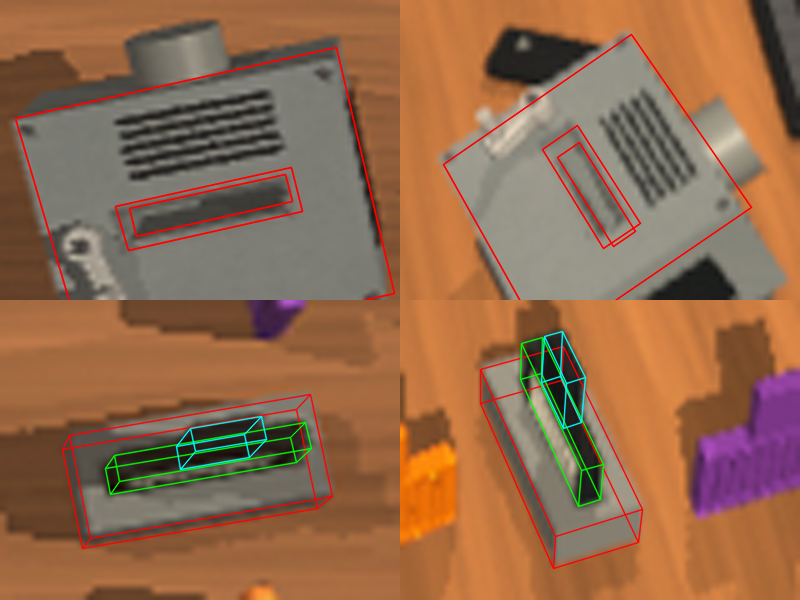

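The overlay fits the box face, slot, stand and cassette well; one box corner I clicked was wrong (the right side corner is at (750,207)). I'll refit without it and work out the poses.

```bash
cat >> h.py <<'E'
def delta(pos,Rt):
    s=read_state(); R0=Ro.from_quat(s["tool_rot"])
    print("t",round(s["time"],2),"pos",s["position"].round(4),"shift/25mm",((np.array(pos)-s["position"])/.025).round(2),"turn/.12",((Ro.from_matrix(Rt)*R0.inv()).as_rotvec()/.12).round(2),"F",s["force"].round(1),"gw",round(s["grip_width"],3),"gf",round(s["grip_force"],1),"q",s["joint_pos"].round(2))
def down(yaw): # tool y along yaw direction, z down
    y=np.array([np.cos(yaw),np.sin(yaw),0]);z=np.array([0,0,-1.]);return np.c_[np.cross(y,z),y,z]
def ins(yaw):
    S=Rslot(yaw,np.radians(27)); return np.c_[np.cross(S[:,0],-S[:,2]),S[:,0],-S[:,2]]
E
python3 - <<'E'
from h import *
t=grab_frame("top");s=grab_frame("side")
T=lambda *a:np.array(a)/5+[150,148]-.4
S=lambda *a:(np.array(a)-[400,0])/5+[215,115]-.4
oT=T((112,212),(130,240),(288,178),(290,210)); oS=S((575,128),(553,150),(625,215),(603,238))
def model(p):
    cx,th,h,w=p[3:7]
    C=slotpts(p,[[h,w,0],[-h,w,0],[h,-w,0],[-h,-w,0]]).T
    F=slotpts(p,[[cx+.085,.105,0],[cx+.085,-.105,0],[cx-.085,.105,0]]).T
    B=slotpts(p,[[0,.078,.017],[-.036*np.cos(th),.078-.036*np.sin(th),.042]]).T
    return np.vstack([proj(t,C)-oT,proj(s,C)-oS,proj(t,F[:2])-T((14,120),(337,45)),proj(s,F)-S((628,35),(750,207),(443,163)),
      proj(t,B[:1])-T((80,245)),proj(s,B)-S((538,103),(483,115))])
r=least_squares(lambda p:model(p).ravel(),[.5,.2,0,0,0,.013,.056],loss="soft_l1",f_scale=.5)
print("slot",r.x); print(np.round(model(r.x),1).tolist())
delta([.544,-.250,.20],down(.159))
E
```

```text
slot [5.47456812e-01 1.87304871e-01 2.02944205e-01 6.54761621e-05
 6.81641013e-02 1.06945302e-02 5.35784956e-02]
[[1.9, -0.1], [-0.0, 0.5], [-1.1, -0.2], [-0.0, -0.4], [-0.5, 0.5], [-0.9, -0.6], [0.7, 1.3], [0.1, 0.1], [-0.2, -0.3], [-0.6, 1.1], [0.4, -0.4], [-0.4, -0.0], [-0.3, -0.2], [1.0, -0.6], [0.1, 0.5], [0.1, -0.1]]
t 0.4 pos [ 0.2074 -0.6159  0.2054] shift/25mm [13.46 14.64 -0.21] turn/.12 [-0.   -0.   11.71] F [0.9 0.3 0.2] gw 1.001 gf 0.0 q [ 1.18  0.63  0.04  1.52 -0.03  1.   -0.02]
```

```bash
for i in 1 2 3 4; do python3 -m creep '[[[0.67,0.73,0],[0,0,0.585],1],[[0.67,0.73,0],[0,0,0.585],1],[[0.67,0.73,0],[0,0,0.585],1],[[0.67,0.73,0],[0,0,0.585],1],[[0.67,0.73,0],[0,0,0.585],1]]' 30 | tail -c 300; done
python3 - <<'E'
from h import *
delta([.544,-.250,.088],down(.159))
E
```

```text
time: 0.82
position: [0.2919, -0.5239, 0.2056]
tool_rot: [0.943, 0.333, 0.0, 0.0]
force: [0.2, -0.0, 0.4]
grip_width: 1.002
grip_force: 0.0
time: 1.23
position: [0.3757, -0.4327, 0.2056]
tool_rot: [0.87, 0.493, 0.0, 0.0]
force: [0.0, -0.1, 1.0]
grip_width: 1.0
grip_force: 0.0
time: 1.65
position: [0.4594, -0.3414, 0.2057]
tool_rot: [0.771, 0.637, -0.0, 0.0]
force: [-0.6, -0.0, 0.3]
grip_width: 0.999
grip_force: 0.0
time: 2.07
position: [0.5432, -0.2502, 0.2056]
tool_rot: [0.648, 0.762, -0.0, 0.0]
force: [-0.6, 0.3, 0.8]
grip_width: 1.0
grip_force: 0.0
t 2.07 pos [ 0.5432 -0.2502  0.2056] shift/25mm [ 0.03  0.01 -4.71] turn/.12 [ 0.    0.   -0.02] F [-0.6  0.3  0.8] gw 1.0 gf 0.0 q [ 0.61  0.57 -0.36  1.66  0.24  0.95  0.33]
```

```bash
python3 -m creep '[[[0,0,-0.9],[0,0,0],1],[[0,0,-0.9],[0,0,0],1],[[0,0,-0.9],[0,0,0],1],[[0,0,-0.7],[0,0,0],0.4],[[0,0,-0.7],[0,0,0],0]]' 20 ; python3 -m creep '[[[0,0,-0.3],[0,0,0],0],[[0,0,-0.3],[0,0,0],0],[[0,0,0],[0,0,0],-0.5],[[0,0,0],[0,0,0],-0.5],[[0,0,0],[0,0,0],-0.5]]'
python3 - <<'E'
from h import *
t=grab_frame("top");s=grab_frame("side")
cv2.imwrite("pics/g.png",np.hstack([crop(t,290,160,80,5,80),crop(s,245,230,80,5,80)]))
E
```

```text
time: 2.48
position: [0.5422, -0.251, 0.1019]
tool_rot: [0.649, 0.761, -0.0, -0.0]
force: [0.2, -0.7, -0.2]
grip_width: 0.893
grip_force: 0.0
time: 2.9
position: [0.5432, -0.2513, 0.089]
tool_rot: [0.649, 0.761, 0.0, 0.001]
force: [0.3, -0.2, 0.4]
grip_width: 0.54
grip_force: 0.0
```

View pics/g.png

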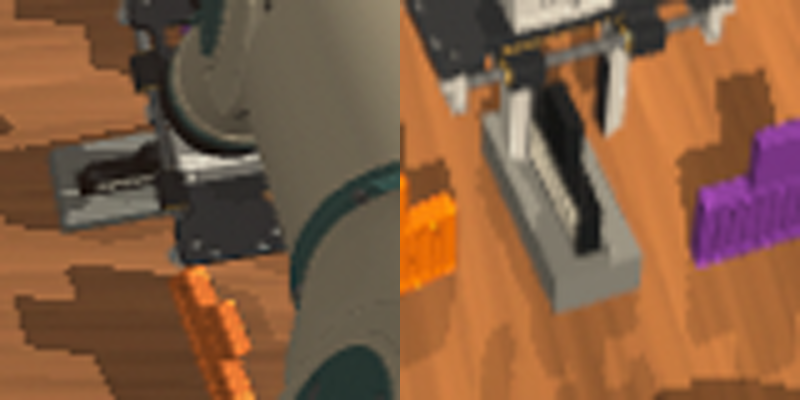

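The fingers straddle the tab: the side view has them at (518,130) and (612,100), with the tab between at (560,115). Closing and lifting.

```bash
python3 -m creep '[[[0,0,0],[0,0,0],-1],[[0,0,0],[0,0,0],-1],[[0,0,0],[0,0,0],-1],[[0,0,0],[0,0,0],-1],[[0,0,0],[0,0,0],-1]]' 35; python3 -m creep '[[[0,0,0],[0,0,0],-1],[[0,0,0],[0,0,0],-1],[[0,0,0],[0,0,0],-1],[[0,0,0],[0,0,0],-1],[[0,0,0],[0,0,0],-1]]'; python3 -m creep '[[[0,0,0.3],[0,0,0],-1],[[0,0,0.4],[0,0,0],-1],[[0,0,0.5],[0,0,0],-1],[[0,0,0.5],[0,0,0],-1],[[0,0,0.5],[0,0,0],-1]]'
python3 - <<'E'
from h import *
p=[.5475,.187,.205]
S=Rslot(.205,np.radians(27))
for d in(.10,.04,0): print(d,(np.array([.5475,.187,.135])+S[:,2]*(-.072+.083+d+.0)).round(4))
delta(np.array([.5475,.187,.135])+S[:,2]*(.011+.10),ins(.205))
E
```

```text
time: 3.42
position: [0.5438, -0.2509, 0.0882]
tool_rot: [0.649, 0.761, 0.001, 0.001]
force: [1.5, 0.6, 0.2]
grip_width: 0.126
grip_force: 35.0
time: 3.83
position: [0.5436, -0.2508, 0.0882]
tool_rot: [0.649, 0.761, 0.001, 0.001]
force: [4.4, 0.4, -1.9]
grip_width: 0.126
grip_force: 35.0
time: 4.25
position: [0.5401, -0.2511, 0.1428]
tool_rot: [0.649, 0.761, -0.001, -0.002]
force: [-0.6, -0.1, -1.4]
grip_width: 0.127
grip_force: 35.0
0.1 [0.4982 0.1767 0.2339]
0.04 [0.5248 0.1823 0.1804]
0 [0.5426 0.186  0.1448]
t 4.25 pos [ 0.5401 -0.2511  0.1428] shift/25mm [-1.68 17.11  3.64] turn/.12 [ 0.71 -3.9   0.38] F [-0.6 -0.1 -1.4] gw 0.127 gf 35.0 q [ 0.6   0.64 -0.33  1.73  0.27  0.82  0.29]
```

```bash
python3 -m creep '[[[0,0,0.8],[0,0,0],-1],[[0,0,0.9],[0,0,0],-1],[[0,0,0.9],[0,0,0],-1],[[0,0,0.9],[0,0,0],-1],[[0,0,0.9],[0,0,0],-1]]' >/dev/null; for i in 1 2 3 4; do python3 -m creep '[[[-0.085,0.85,0],[0.035,-0.195,0.02],-1],[[-0.085,0.85,0],[0.035,-0.195,0.02],-1],[[-0.085,0.85,0],[0.035,-0.195,0.02],-1],[[-0.085,0.85,0],[0.035,-0.195,0.02],-1],[[-0.085,0.85,0],[0.035,-0.195,0.02],-1]]' |tail -6; done;  python3 - <<'E'
from h import *
S=Rslot(.205,np.radians(27))
delta(np.array([.5475,.187,.135])+S[:,2]*(.011+.09),ins(.205))
t=grab_frame("top");s=grab_frame("side")
cv2.imwrite("pics/p.png",np.hstack([crop(t,150,130,100,4,100),crop(s,200,90,100,4,100)]))
E
```

```text
time: 5.08
position: [0.5291, -0.1443, 0.2521]
tool_rot: [0.644, 0.763, 0.045, 0.036]
force: [-0.4, 0.4, -1.7]
grip_width: 0.126
grip_force: 35.0
time: 5.5
position: [0.5185, -0.0384, 0.252]
tool_rot: [0.636, 0.763, 0.09, 0.074]
force: [-0.5, -0.6, -1.8]
grip_width: 0.123
grip_force: 35.0
time: 5.92
position: [0.5081, 0.0672, 0.2519]
tool_rot: [0.626, 0.76, 0.135, 0.112]
force: [0.9, 0.2, -2.2]
grip_width: 0.124
grip_force: 35.0
time: 6.33
position: [0.4983, 0.1726, 0.252]
tool_rot: [0.613, 0.754, 0.18, 0.15]
force: [0.5, -1.0, -2.3]
grip_width: 0.124
grip_force: 35.0
t 6.33 pos [0.4983 0.1726 0.252 ] shift/25mm [ 0.17  0.2  -1.08] turn/.12 [0.04 0.02 0.01] F [ 0.5 -1.  -2.3] gw 0.124 gf 35.0 q [-0.34  0.21 -0.16  2.25  0.64  0.28 -0.87]
```

View pics/p.png

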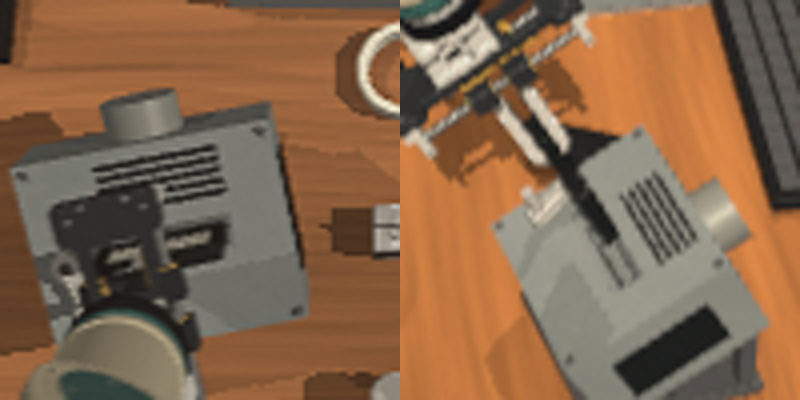

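The cassette hangs above the slot, its lower end at side-view crop (610,240) and the slot at (620,265). Moving in to just above the mouth and checking the alignment with an overlay.

```bash
python3 -m creep '[[[0.06,0.07,-0.36],[0.02,0,0],-1],[[0.06,0.07,-0.36],[0.02,0.02,0.01],-1],[[0.05,0.06,-0.36],[0,0,0],-1],[[0,0,0],[0,0,0],-1],[[0,0,0],[0,0,0],-1]]' >/dev/null;  python3 - <<'E'
from h import *
S=Rslot(.205,np.radians(27)); m=np.array([.5475,.187,.135])
delta(m+S[:,2]*(.011+.06),ins(.205))
st=read_state(); R=Ro.from_quat(st["tool_rot"]).as_matrix()
O=st["position"]+R[:,2]*.083   # cassette origin; x_c=tool y, y_c=tool x..., z_c=-tool z
C=np.c_[R[:,1],np.cross(-R[:,2],R[:,1]),-R[:,2]]
print("cassette origin in slot frame",(S.T@(O-m)).round(4))
ims=[]
for n,x0,y0 in(("top",165,165),("side",230,105)):
    f=grab_frame(n); k=8; a=crop(f,x0,y0,50,k,60)
    def poly(X,col):
        q=((proj(f,X)-[x0,y0]+.5)*k-.5).round().astype(np.int32); cv2.polylines(a,[q],True,col,1,cv2.LINE_AA)
    fr=np.array([[.007,.05,0],[.007,-.05,0],[.007,-.05,.067],[.007,.05,.067]]); b=fr*[-1,1,1]
    for X in(fr,b): poly(X@C.T+O,(0,255,0))
    h,w=.0095,.0525
    poly(np.array([[h,w,0],[h,-w,0],[-h,-w,0],[-h,w,0]])@S.T+m,(0,0,255))
    ims.append(a)
cv2.imwrite("pics/p2.png",np.hstack(ims))
E
```

```text
t 6.85 pos [0.5036 0.1767 0.2251] shift/25mm [ 0.49  0.15 -1.07] turn/.12 [-0.01 -0.   -0.01] F [-0.6 -0.6 -1.8] gw 0.128 gf 35.0 q [-0.3   0.27 -0.22  2.27  0.92  0.24 -1.15]
cassette origin in slot frame [ 0.0007 -0.001   0.0177]
```

View pics/p2.png

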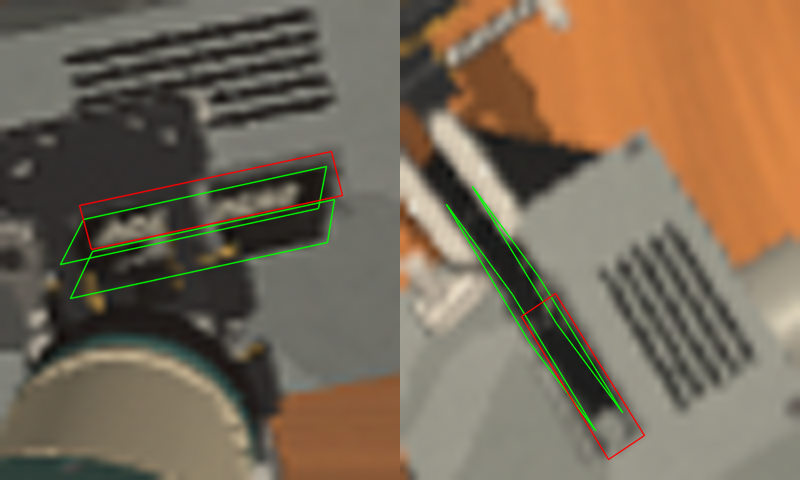

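Prediction and picture agree within about 2 mm, with the cassette's end over the mouth. Starting the insertion.

```bash
python3 -m creep '[[[0.12,0.04,-0.27],[0,0,0],-1],[[0.12,0.04,-0.27],[0,0,0],-1],[[0.12,0.04,-0.27],[0,0,0],-1],[[0.12,0.04,-0.27],[0,0,0],-1],[[0,0,0],[0,0,0],-1]]';  python3 - <<'E'
from h import *
S=Rslot(.205,np.radians(27)); m=np.array([.5475,.187,.135])
delta(m+S[:,2]*(.011+.03),ins(.205))
E
```

```text
time: 7.37
position: [0.5164, 0.1833, 0.2014]
tool_rot: [0.612, 0.754, 0.185, 0.148]
force: [-9.7, -2.4, 16.0]
grip_width: 0.128
grip_force: 35.0
t 7.37 pos [0.5164 0.1833 0.2014] shift/25mm [ 0.52 -0.   -1.19] turn/.12 [-0.03  0.05 -0.03] F [-9.7 -2.4 16. ] gw 0.128 gf 35.0 q [-0.24  0.34 -0.3   2.27  1.27  0.24 -1.5 ]
```

```bash
python3 -m creep '[[[-0.06,-0.01,0.12],[0,0,0],-1],[[0.02,-0.11,0],[0,0,0],-1],[[0,0,0],[0.0,0.0,0],-1],[[0,0,0],[0,0,0],-1]]';  cat >>h.py <<'E'
SR=Rslot(.205,np.radians(27)); M=np.array([.5475,.187,.135])
def rep():
    s=read_state(); R=Ro.from_quat(s["tool_rot"]).as_matrix()
    print("orig in slot mm",(1e3*SR.T@(s["position"]+R[:,2]*.083-M)).round(1),"rot err slotframe",(SR.T@(Ro.from_matrix(ins(.205))*Ro.from_matrix(R).inv()).as_rotvec()).round(3),"F slot",(SR.T@s["force"]).round(1),"M",(SR.T@s["torque"]).round(2),"t",round(s["time"],2),"q",s["joint_pos"].round(2),"gw",round(s["grip_width"],3))
E
python3 -c "from h import *;rep()"
python3 -m creep '[[[0.06,0.01,-0.12],[0,0,0],-1],[[0.06,0.01,-0.12],[0,0,0],-1],[[0,0,0],[0.0,0.0,0],-1]]'>/dev/null;  python3 -c "from h import *;rep()"
```

```text
time: 7.7
position: [0.5155, 0.1792, 0.2021]
tool_rot: [0.613, 0.754, 0.183, 0.147]
force: [-0.2, 0.8, -2.1]
grip_width: 0.124
grip_force: 35.0
orig in slot mm [ 1.4 -0.9 -8.2] rot err slotframe [-0.003  0.003  0.   ] F slot [-1.   0.8 -1.8] M [-0.03  0.55  0.  ] t 7.7 q [-0.22  0.34 -0.32  2.27  1.25  0.25 -1.47] gw 0.124
orig in slot mm [  1.7  -0.2 -13.1] rot err slotframe [-0.003  0.006 -0.002] F slot [-5.1 -0.8 32.9] M [-0.29  1.34 -0.04] t 7.95 q [-0.22  0.35 -0.32  2.28  1.31  0.25 -1.54] gw 0.128
```

```bash
python3 -m creep '[[[-0.08,-0.015,0.16],[0,0,0],-1],[[-0.1,-0.02,-0.055],[0,0,0],-1],[[0,0,0],[0.0,0.0,0],-1],[[0,0,0],[0,0,0],-1]]' >/dev/null
python3 -c "from h import *;rep()"
python3 -m creep '[[[0.05,0.01,-0.11],[0,0,0],-1],[[0.05,0.01,-0.11],[0,0,0],-1],[[0,0,0],[0.0,0.0,0],-1]]'>/dev/null;  python3 -c "from h import *;rep()
t=grab_frame('top');s=grab_frame('side')
cv2.imwrite('pics/p3.png',np.hstack([crop(t,165,165,50,8,60),crop(s,230,105,50,8,60)]))"
```

```text
orig in slot mm [ -1.9  -0.4 -10.8] rot err slotframe [-0.003  0.002 -0.001] F slot [-0.9 -0.8 -0.9] M [-0.03  0.55  0.05] t 8.28 q [-0.21  0.35 -0.33  2.28  1.3   0.25 -1.53] gw 0.127
orig in slot mm [ -1.9   3.  -16.1] rot err slotframe [-0.008  0.004 -0.004] F slot [-2.5  4.7 11.6] M [0.45 0.98 0.04] t 8.53 q [-0.21  0.36 -0.34  2.28  1.36  0.25 -1.59] gw 0.125
```

View pics/p3.png

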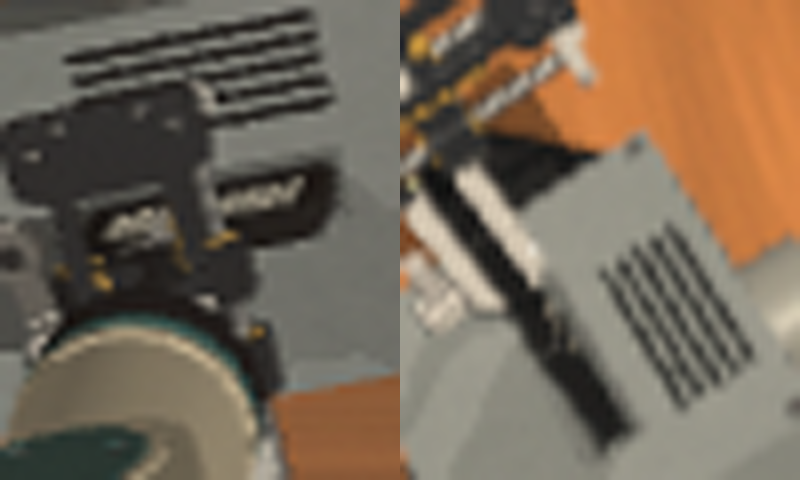

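The side view shows the cassette in the mouth, bearing on the −y end at (600,450); the force agrees, pushing +y. I'll follow that and shift 2 mm in +y while pushing in.

```bash
python3 -m creep '[[[-0.02,0.12,0],[0,0,0],-1],[[0.05,0.01,-0.11],[0,0,0],-1],[[0.05,0.01,-0.11],[0,0,0],-1],[[0,0,0],[0,0,0],-1]]' >/dev/null
python3 -c "from h import *;rep()"
```

```text
orig in slot mm [ -2.1  10.  -22.3] rot err slotframe [-0.015  0.003 -0.005] F slot [-2.4  7.7  7.5] M [1.77 1.03 0.04] t 8.97 q [-0.22  0.38 -0.34  2.28  1.42  0.25 -1.65] gw 0.127
```

```bash
python3 -m creep '[[[0,0,0],[0,0,0],-1],[[0,0,0],[0,0,0],-1]]' >/dev/null
python3 -c "from h import *;rep()"
python3 -m creep '[[[-0.05,-0.01,0.11],[0,0,0],-1],[[-0.05,-0.01,0.11],[0,0,0],-1],[[0,0,0],[0,0,0],-1],[[0,0,0],[0,0,0],-1]]' >/dev/null
python3 -c "from h import *;rep()"
```

```text
orig in slot mm [ -2.    9.9 -22.2] rot err slotframe [-0.014  0.003 -0.005] F slot [-1.4  7.7  8.1] M [ 1.85  1.03 -0.  ] t 9.13 q [-0.22  0.38 -0.34  2.28  1.42  0.25 -1.65] gw 0.126
orig in slot mm [ -1.7   2.9 -16.9] rot err slotframe [-0.004  0.003 -0.001] F slot [-1.2  0.4 -1.1] M [-0.05  0.53  0.03] t 9.47 q [-0.21  0.36 -0.34  2.28  1.36  0.26 -1.6 ] gw 0.126
```

```bash
python3 -m creep '[[[-0.25,-0.05,0.5],[0,0,0],-1],[[-0.25,-0.05,0.5],[0,0,0],-1],[[-0.12,-0.03,0.24],[0,0,0],-1],[[0,0,0],[0,0,0],-1],[[0,0,0],[0,0,0],-1]]' >/dev/null
python3 - <<'E'
from h import *
rep()
st=read_state(); R=Ro.from_quat(st["tool_rot"]).as_matrix(); O=st["position"]+R[:,2]*.083
C=np.c_[R[:,1],np.cross(-R[:,2],R[:,1]),-R[:,2]]; ims=[]
for n,x0,y0 in(("top",170,165),("side",230,105)):
    f=grab_frame(n); k=9; a=crop(f,x0,y0,44,k,66)
    def poly(X,col):
        q=((proj(f,X)-[x0,y0]+.5)*k-.5).round().astype(np.int32); cv2.polylines(a,[q],True,col,1,cv2.LINE_AA)
    for sx in(.007,-.007): poly(np.array([[sx,.05,0],[sx,-.05,0],[sx,-.05,.067],[sx,.05,.067]])@C.T+O,(0,255,0))
    for h,w,z in((.0155,.0585,0),(.0095,.0525,-.006)): poly(np.array([[h,w,z],[h,-w,z],[-h,-w,z],[-h,w,z]])@SR.T+M,(0,0,255))
    ims.append(a)
cv2.imwrite("pics/p4.png",np.hstack(ims))
E
```

```text
orig in slot mm [-1.6  2.5 18. ] rot err slotframe [-0.003  0.003 -0.   ] F slot [-0.2  0.3 -1.8] M [-0.06  0.58  0.02] t 9.88 q [-0.13  0.29 -0.45  2.27  1.09  0.3  -1.33] gw 0.122
```

View pics/p4.png

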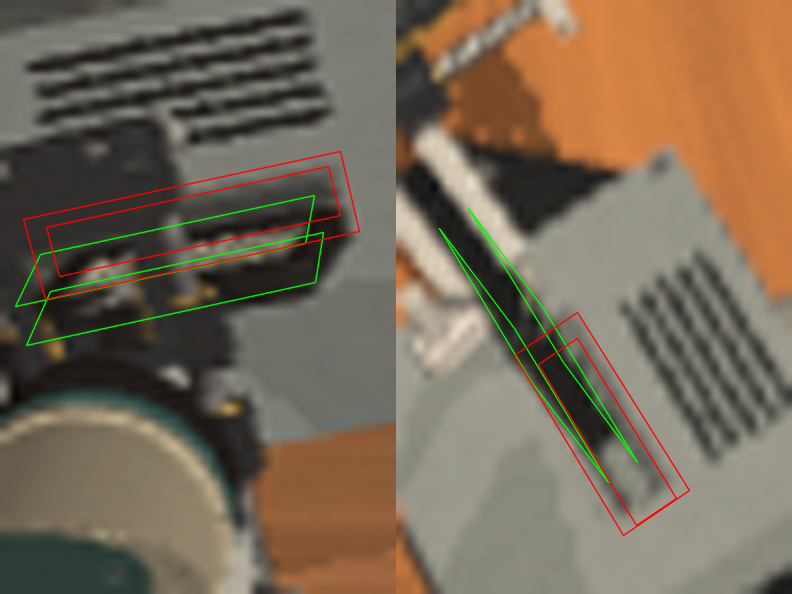

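The overlay suggests the cassette may have moved in the grip: its −y lower end shows at side (610,440), where (620,470) was predicted. I'll measure this numerically.

Run:
```python
from h import *
init={n:cv2.resize(cv2.imread(f"pics/{n}0.png"),(512,384),interpolation=cv2.INTER_AREA) for n in("top","side")}
st=read_state(); R=Ro.from_quat(st["tool_rot"]).as_matrix(); O=st["position"]+R[:,2]*.083
C=np.c_[R[:,1],np.cross(-R[:,2],R[:,1]),-R[:,2]]
L=np.array([[.007,-.05,0],[-.007,-.05,0],[.007,-.05,.067],[-.007,-.05,.067],[.007,.05,0],[-.007,.05,0]])
for n,x0,x1,y0,y1 in(("side",240,264,138,164),("top",190,214,180,204)):
    f=grab_frame(n); g=cv2.cvtColor(f["pixels"],cv2.COLOR_RGB2GRAY); i=cv2.cvtColor(init[n],cv2.COLOR_BGR2GRAY)
    print(n,"corners -y bot+/-, top+/-, +y bot",proj(f,L@C.T+O).round(1).tolist())
    print("    "+" ".join(f"{c:3d}" for c in range(x0,x1)))
    for r in range(y0,y1): print(r," ".join(f"{v:3d}" for v in g[r,x0:x1]))
    if n=="top":
        print("init")
        for r in range(y0,y1,1): print(r," ".join(f"{v:3d}" for v in i[r,x0:x1]))
```

```text
side corners -y bot+/-, top+/-, +y bot [[256.3, 156.0], [253.0, 158.2], [248.0, 144.9], [244.6, 147.2], [245.8, 139.0], [242.6, 141.2]]
    240 241 242 243 244 245 246 247 248 249 250 251 252 253 254 255 256 257 258 259 260 261 262 263
138  33  29  31  32 115  77 139 154 147 148 150 151 150 150 141 122 144  80  67 131  77  67 125  83
139  69  33  31  34  81  65 120 144 129 135 148 150 149 149 137  86 119 107  75 119 106  53 116 115
140  92  38  32  34  48  62  97 118 114 120 139 150 151 150 151 129  86 111 110  80 131  88  71 132
141 104  47  37  46  48  45  92  92 113 112 120 148 153 153 152 152  92  72 127  86 111 121  68 118
142 125  75  43  49  40  37  58  61 100 116 113 138 152 152 152 151 122  63 117 116  69 117 107  79
143 135 115  64  37  37  36  34  28  57 120 110 119 148 152 152 150 143  88  70 132  78  67 127  74
144 138 139  84  47  35  32  32  30  30 106  92 107 139 150 152 151 151 129  68 119 116  74 110 112
145 137 138 123  86  49  34  33  32  28  61  86 101 119 139 151 152 151 152 112  79 119 104  78 127
146 145 146 152 133  81  41  31  33  31  31  88 112 111 123 147 
[... 6075 characters left out ...]

197 126 125 125 124 123 124 125 124 124 125 124 123 124 124 126 126 127 126 125 125 124 124 124 124
198 125 124 125 125 125 125 125 124 122 124 124 124 124 124 125 125 125 125 124 125 124 122 122 124
199 125 125 124 125 125 124 124 122 123 124 125 124 124 124 123 124 124 125 125 124 124 122 123 124
200 126 125 125 124 124 123 124 124 124 123 124 125 125 124 122 124 125 124 124 123 124 124 123 123
201 125 125 125 125 124 123 124 124 124 125 125 125 124 124 123 125 125 125 125 124 125 124 124 123
202 126 125 126 126 124 122 123 123 122 124 124 124 124 124 123 124 124 125 125 126 126 125 124 123
203 125 125 125 125 124 123 123 123 124 125 125 125 125 126 125 124 124 124 124 126 125 124 124 124
```

```bash
cat >> h.py <<'E'
def cas(par):
    st=read_state(); R=Ro.from_quat(st["tool_rot"]).as_matrix(); G=st["position"]-R[:,2]*.019
    C=np.c_[R[:,1],np.cross(-R[:,2],R[:,1]),-R[:,2]]
    th,sy,sz,sx,ty=par
    Cc=C@Ro.from_euler("xy",[th,ty]).as_matrix()
    return Cc, G+C@np.array([sx,sy,0])-Cc[:,2]*(.102+sz)
E
python3 - <<'E'
from h import *
t=grab_frame("top");s=grab_frame("side")
def res(p):
    Cc,O=cas(np.r_[p[:3],0,0])
    X=np.array([[.007,-.05,0],[-.007,-.05,0],[-.007,-.05,.067]])@Cc.T+O
    return np.r_[(proj(t,X)-[[207.7,187.9],[208,191.8],[204.8,197.7]]).ravel(),(proj(s,X[:2])-[[253.7,152.3],[251.3,155]]).ravel(), p[1]*50,p[2]*50]
r=least_squares(res,[0,0,0]); print(r.x,r.fun.round(1))
Cc,O=cas(np.r_[r.x,0,0]); print("orig slot",(1e3*SR.T@(O-M)).round(1),"rot needed /.12 world",(Ro.from_matrix(SR@Cc.T).as_rotvec()/.12).round(2))
E
```

```text
[-0.12158856 -0.00095182 -0.02171453] [-0.5 -0.   0.2  0.3 -0.   0.7  0.2  0.8 -0.8  0.4 -0.  -1.1]
orig slot [-2.3 -7.8 39.9] rot needed /.12 world [0.86 0.19 0.44]
```

The fit shows the cassette tilted −0.12 rad in the grip about the pad axis and pushed up some way. I'll tilt the tool to cancel that, grip harder and re-centre.

```bash
cat >> h.py <<'E'
def goto(par,target):
    st=read_state(); Cc,O=cas(par); Q=SR@Cc.T
    tcp=M+SR@np.array(target)+Q@(st["position"]-O)
    print("shift/25",((tcp-st["position"])/.025).round(3),"turn/.12",(Ro.from_matrix(Q).as_rotvec()/.12).round(3))
E
python3 -c "
from h import *
goto([-.1216,-.001,-.0217,0,0],[-.0015,0,.030])
goto([-.1216,-.001,-.015,0,0],[-.0015,0,.030])"
```

```text
shift/25 [ 0.188  0.067 -0.306] turn/.12 [0.857 0.195 0.439]
shift/25 [ 0.069  0.042 -0.067] turn/.12 [0.857 0.195 0.439]
```

```bash
python3 -m creep '[[[0.02,0.01,-0.02],[0.215,0.05,0.11],-1],[[0.02,0.01,-0.02],[0.215,0.05,0.11],-1],[[0.02,0.01,-0.02],[0.215,0.05,0.11],-1],[[0.01,0.01,-0.01],[0.215,0.05,0.11],-1],[[0,0,0],[0,0,0],-1]]' 58
python3 - <<'E'
from h import *
rep()
L=np.array([[.007,-.05,0],[-.007,-.05,0],[.007,-.05,.067],[-.007,-.05,.067]])
Cc,O=cas([-.1216,-.001,-.018,0,0]);print((1e3*SR.T@(O-M)).round(1))
for n,x0,x1,y0,y1 in(("side",242,260,140,162),("top",194,212,182,202)):
    f=grab_frame(n); g=cv2.cvtColor(f["pixels"],cv2.COLOR_RGB2GRAY)
    print(n,proj(f,L@Cc.T+O).round(1).tolist())
    print("    "+" ".join(f"{c:3d}" for c in range(x0,x1)))
    for r in range(y0,y1): print(r," ".join(f"{v:3d}" for v in g[r,x0:x1]))
E
```

```text
time: 10.6
position: [0.5025, 0.1781, 0.2215]
tool_rot: [0.604, 0.76, 0.218, 0.101]
force: [-0.0, -1.7, -3.1]
grip_width: 0.124
grip_force: 58.0
orig in slot mm [-1.7 10.4 15.5] rot err slotframe [-0.121 -0.001  0.005] F slot [-1.7 -1.7 -2.6] M [-0.2   0.52  0.16] t 10.6 q [ 0.23  0.34 -0.75  2.28  1.1   0.24 -1.24] gw 0.124
[-1.7 -2.9 32.6]
side [[255.1, 154.4], [251.7, 156.7], [246.7, 143.1], [243.3, 145.4]]
    242 243 244 245 246 247 248 249 250 251 252 253 254 255 256 257 258 259
140  33  32  33  60  94 110 112 120 139 150 151 151 151 129  86 112 110  81
141  34  32  34  36  86  66 110 112 120 147 153 153 153 152  92  72 128  87
142  59  34  34  38  69  43  99 116 113 139 152 152 153 151 122  64 118 116
143  85  40  56  43  55  36  75 103 104 118 148 152 152 151 143  88  71 133
144 117  63  61  42  34  34  62  69  82 107 139 151 152 151 150 129  68 119
145 144 108  61  38  32  32  41  45  72  99 120 140 151 152 151 151 113  79
146 153 144  96  47  30  31  31  30  57 108 112 123 147 152 152 152 140  74
147 155 154 132  78  38  31  30  30  30 106 106 113 139 151 153 153 146 118
14
[... 2026 characters left out ...]
 123 124 122 122
193  57  88  99  57  68  46  35  32  35  38  35  33  78 127 123 123 124 124
194  47  81 111  47  42  29  33  33  36  37  33  52 105 128 125 121 111 114
195  48  81 115  86  95  28  32  33  35  36  33  58 102 112 110 111 112 110
196  49  73 109 105  40  39  29  31  30  34  38  73 114 111 110 111 111 111
197  49  49  48  48  43  43  36  47  66  71  96 115 114 113 112 110 111 110
198  47  46  43  45  44  56  91 115 113 112 113 113 111 111 111 111 110 108
199  48  48  47  44  45  48  79 115 111 110 111 111 111 111 111 110 110 109
200  48  48  48  45  44  43  70 116 112 110 108 110 111 111 110 109 110 111
201  49  51  53  45  45  43  61  99 112 110 108 110 110 112 111 111 111 111
```

Now aligned: measured −y edge corners are within 1 px of prediction. Inserting in small steps while watching the forces.

```bash
python3 -m creep '[[[0.08,0.06,-0.18],[0,0,0],-1],[[0.09,0.02,-0.18],[0,0,0],-1],[[0.09,0.02,-0.18],[0,0,0],-1],[[0.09,0.02,-0.18],[0,0,0],-1],[[0.09,0.02,-0.18],[0,0,0],-1]]'>/dev/null; python3 -c "from h import *;rep()"
python3 -m creep '[[[0.09,0.02,-0.18],[0,0,0],-1],[[0.09,0.02,-0.18],[0,0,0],-1],[[0,0,0],[0,0,0],-1]]'>/dev/null; python3 -c "from h import *;rep()"
python3 -m creep '[[[0.09,0.02,-0.18],[0,0,0],-1],[[0,0,0],[0,0,0],-1]]'>/dev/null; python3 -c "from h import *;rep()"
```

```text
orig in slot mm [-1.1 15.9 -9.1] rot err slotframe [-0.122  0.001 -0.002] F slot [-1.  -0.3 -1.5] M [-0.2   0.5   0.11] t 11.12 q [ 0.16  0.4  -0.7   2.28  1.38  0.24 -1.51] gw 0.124
orig in slot mm [ -2.3  16.  -19.6] rot err slotframe [-0.123 -0.001 -0.002] F slot [-1.2  0.  -3.3] M [-0.16  0.97  0.08] t 11.37 q [ 0.15  0.42 -0.68  2.28  1.47  0.24 -1.6 ] gw 0.129
orig in slot mm [ -2.2  15.8 -24.4] rot err slotframe [-0.123 -0.001 -0.002] F slot [-2.4  0.7 -3.4] M [-0.05  1.12  0.05] t 11.53 q [ 0.14  0.43 -0.68  2.28  1.52  0.24 -1.65] gw 0.124
```

Run:
```python
from h import *
L=np.array([[.007,-.05,0],[-.007,-.05,0],[.007,-.05,.067],[-.007,-.05,.067]])
Cc,O=cas([-.1216,-.001,-.020,0,0]);print((1e3*SR.T@(O-M)).round(1)); rep()
for n,x0,x1,y0,y1 in(("side",246,262,144,164),("top",196,212,178,196)):
    f=grab_frame(n); g=cv2.cvtColor(f["pixels"],cv2.COLOR_RGB2GRAY)
    print(n,proj(f,L@Cc.T+O).round(1).tolist())
    print("    "+" ".join(f"{c:3d}" for c in range(x0,x1)))
    for r in range(y0,y1): print(r," ".join(f"{v:3d}" for v in g[r,x0:x1]))
```

```text
[-2.2  2.5 -5.3]
orig in slot mm [ -2.2  15.8 -24.4] rot err slotframe [-0.123 -0.001 -0.002] F slot [-2.4  0.7 -3.4] M [-0.05  1.12  0.05] t 11.53 q [ 0.14  0.43 -0.68  2.28  1.52  0.24 -1.65] gw 0.124
side [[259.0, 159.6], [255.7, 161.9], [250.9, 148.7], [247.6, 151.0]]
    246 247 248 249 250 251 252 253 254 255 256 257 258 259 260 261
144  28  30  62  49  71 104 137 149 151 149 149 128  69 118 113  74
145  29  30  32  28  54  96 117 139 149 151 149 150 112  78 119 103
146  31  30  32  30  60  85 105 122 146 152 151 151 139  73  67 114
147  46  34  32  32  48  82  91 111 137 150 151 151 143 118  62 108
148  72  40  32  30  61  77  59  94 118 147 152 150 151 151  90  70
149 107  59  46  45  65  53  33  74 103 137 150 152 151 152 120  75
150 128  80  53  50  37  32  29  49  94 118 147 152 150 150 144 108
151 131 106  62  37  31  31  31  29  71 104 136 149 150 150 150 134
152 133 127 100  55  32  30  30  30  41  86 116 136 149 150 151 151
153 136 133 124  97  54  32  29  30  29  48 100 119 145 150 150 150
154 135 135 127 122  87  44  30  31  30  29  84 106 136 149 152 151
155 135 135
[... 1261 characters left out ...]
 104 124 124 123 123
186  66  52  49  32  29  29  28  27  27  34  53  82 122 124 124 124
187  24  43  67  31  77 126  34  26  28  36  65  99 119 125 124 125
188 121  90 133 113 118  98  22  26  30  30  58  99 107 126 125 123
189 106 128 136 104 115  57  23  26  30  35  62  92 100 111 113 124
190  86  67  62  43  35  32  35  36  26  48  78  72 102 108 109 111
191  85  44  41  32  32  34  41  40  39  65 104  97  93 106 108 109
192 110 102  49  31  33  32  37  40  51  90 107 105 106 111 111 108
193  62  45  44  38  31  31  34  35  53  94 113 111 109 109 111 110
194  45  43  43  37  36  51  71  94 111 112 111 111 111 111 112 109
195  44  45  45  72 117 113 112 112 111 111 111 110 110 112 112 112
```

```bash
python3 -m creep '[[[0.09,0.02,-0.18],[0,0,0],-1],[[0,0,0],[0,0,0],-1]]'>/dev/null; python3 -c "from h import *;rep()"
python3 -m creep '[[[0.09,0.02,-0.18],[0,0,0],-1],[[0,0,0],[0,0,0],-1]]'>/dev/null; python3 -c "from h import *;rep()"
python3 -m creep '[[[0.09,0.02,-0.18],[0,0,0],-1],[[0,0,0],[0,0,0],-1]]'>/dev/null; python3 -c "from h import *;rep()"
```

```text
orig in slot mm [ -2.1  15.3 -29.3] rot err slotframe [-0.123 -0.001 -0.   ] F slot [-3.9  0.4 -2.9] M [0.1  1.41 0.04] t 11.8 q [ 0.14  0.45 -0.68  2.28  1.57  0.25 -1.69] gw 0.127
orig in slot mm [ -2.   15.1 -34.4] rot err slotframe [-0.123 -0.001  0.   ] F slot [-4.8  0.3 -4.1] M [ 0.05  1.53 -0.01] t 11.97 q [ 0.14  0.46 -0.68  2.28  1.61  0.26 -1.73] gw 0.125
orig in slot mm [ -2.   14.9 -39.5] rot err slotframe [-0.123 -0.001  0.   ] F slot [-4.7  0.2 -2.7] M [0.03 1.53 0.04] t 12.13 q [ 0.14  0.47 -0.68  2.28  1.65  0.27 -1.76] gw 0.122
```

```bash
python3 -m creep '[[[0.04,0.01,-0.21],[0,0,0],-1],[[0.09,0.02,-0.18],[0,0,0],-1],[[0.09,0.02,-0.18],[0,0,0],-1],[[0,0,0],[0,0,0],-1]]'>/dev/null; python3 -c "from h import *;rep()"
python3 -m creep '[[[0.09,0.02,-0.18],[0,0,0],-1],[[0.09,0.02,-0.18],[0,0,0],-1],[[0,0,0],[0,0,0],-1]]'>/dev/null; python3 -c "from h import *;rep()"
python3 -m creep '[[[0.09,0.02,-0.18],[0,0,0],-1],[[0,0,0],[0,0,0],-1]]'>/dev/null; python3 -c "from h import *;rep()"
```

```text
orig in slot mm [ -2.1  14.5 -54.9] rot err slotframe [-0.122  0.     0.001] F slot [-2.8 -0.  -3. ] M [-0.17  1.03  0.06] t 12.47 q [ 0.15  0.52 -0.71  2.28  1.76  0.31 -1.86] gw 0.124
orig in slot mm [ -2.2  14.6 -65.1] rot err slotframe [-0.122  0.     0.001] F slot [-2.7  0.1 -3.1] M [-0.22  0.93  0.11] t 12.72 q [ 0.16  0.55 -0.73  2.28  1.81  0.33 -1.9 ] gw 0.129
orig in slot mm [ -2.2  14.7 -70.2] rot err slotframe [-0.122  0.001  0.001] F slot [-1.9 -0.2 -1.2] M [-0.22  0.9   0.13] t 12.88 q [ 0.16  0.57 -0.73  2.27  1.83  0.34 -1.92] gw 0.127
```

```bash
python3 -m creep '[[[0.09,0.02,-0.18],[0,0,0],-1],[[0.05,0.01,-0.1],[0,0,0],-1],[[0,0,0],[0,0,0],-1]]'>/dev/null; python3 -c "from h import *;rep()"
python3 -m creep '[[[0,0,0],[0,0,0],-0.4],[[0,0,0],[0,0,0],-0.4],[[0,0,0],[0,0,0],-0.4],[[0,0,0],[0,0,0],-0.4],[[0,0,0],[0,0,0],-0.4]]'|tail -2
python3 - <<'E'
from h import *
rep()
# go to grip-frame pose: aligned, over slot axis, tcp 24mm above current slot-z
delta(M+SR@np.array([-.002,0.001,.035]),ins(.205))
E
```

```text
orig in slot mm [ -2.2  14.8 -78.2] rot err slotframe [-0.122  0.     0.001] F slot [-1.4 -0.5 -1.8] M [-0.18  0.77  0.08] t 13.13 q [ 0.17  0.59 -0.74  2.27  1.86  0.36 -1.94] gw 0.128
grip_width: 0.298
grip_force: 0.0
orig in slot mm [ -1.7  15.  -77.4] rot err slotframe [-0.122  0.002  0.   ] F slot [-0.3 -1.  -1. ] M [-0.15  0.32  0.05] t 13.55 q [ 0.17  0.59 -0.74  2.27  1.86  0.36 -1.94] gw 0.298
t 13.55 pos [0.5427 0.191  0.1386] shift/25mm [-0.51 -0.26  1.07] turn/.12 [-0.89 -0.17 -0.46] F [ 0.4 -0.9 -1. ] gw 0.298 gf 0.0 q [ 0.17  0.59 -0.74  2.27  1.86  0.36 -1.94]
```

Nearly in (about 59 mm), nothing jammed. I'll retreat, shut the fingers and push on the tab's top; fully home, the TCP should be 40 mm above the face.

```bash
python3 -m creep '[[[-0.3,-0.06,0.6],[0,0,0],-0.4],[[-0.3,-0.06,0.6],[0,0,0],-0.4],[[-0.3,-0.06,0.6],[0,0,0],-0.4]]'>/dev/null
python3 -m creep '[[[-0.06,-0.05,0.14],[-0.18,-0.034,-0.09],-1],[[-0.06,-0.05,0.14],[-0.18,-0.034,-0.09],-1],[[-0.06,-0.05,0.14],[-0.18,-0.034,-0.09],-1],[[-0.06,-0.05,0.14],[-0.18,-0.034,-0.09],-1],[[-0.06,-0.05,0.14],[-0.18,-0.034,-0.09],-1]]' 20
python3 -m creep '[[[0,0,0],[0,0,0],-1],[[0,0,0],[0,0,0],-1],[[0,0,0],[0,0,0],-1]]' |tail -3
python3 - <<'E'
from h import *
rep(); delta(M+SR@np.array([-.002,0.002,.040]),ins(.205))
f=grab_frame("side");g=grab_frame("top")
cv2.imwrite("pics/f1s.png",f["pixels"][:,:,::-1]);cv2.imwrite("pics/f1t.png",g["pixels"][:,:,::-1])
cc=SR@np.eye(3)
for d in(-.072,-.066,-.060,-.054):
    X=np.array([[.006,.018,.112],[.006,-.018,.112],[-.006,-.018,.112]])
    X[:,2]+=d; X[:,0]-=.002;X[:,1]+=.002
    print(d,"side",proj(f,X@SR.T+M).round(1).tolist(),"top",proj(g,X@SR.T+M).round(1).tolist())
gg=cv2.cvtColor(f["pixels"],cv2.COLOR_RGB2GRAY)
print("    "+" ".join(f"{c:3d}" for c in range(232,260)))
for r in range(122,156): print(r," ".join(f"{v:3d}" for v in gg[r,232:260]))
E
```

```text
time: 14.22
position: [0.5123, 0.1801, 0.2013]
tool_rot: [0.613, 0.755, 0.18, 0.148]
force: [-0.1, 0.1, -0.2]
grip_width: 0.006
grip_force: 0.0
force: [0.3, 0.4, -0.6]
grip_width: 0.001
grip_force: 0.0
orig in slot mm [-2.4  0.2 -8.3] rot err slotframe [ 0.    -0.002 -0.001] F slot [ 0.1  0.3 -0.7] M [-0.03  0.33  0.  ] t 14.47 q [ 0.07  0.4  -0.72  2.27  1.36  0.42 -1.58] gw 0.001
t 14.47 pos [0.5123 0.1799 0.2005] shift/25mm [ 0.61  0.2  -1.23] turn/.12 [ 0.01 -0.01 -0.01] F [ 0.3  0.4 -0.6] gw 0.001 gf 0.0 q [ 0.07  0.4  -0.72  2.27  1.36  0.42 -1.58]
-0.072 side [[246.2, 140.8], [250.0, 146.9], [247.1, 148.9]] top [[183.3, 192.8], [194.5, 190.4], [195.4, 194.0]]
-0.066 side [[245.5, 139.8], [249.3, 145.9], [246.4, 147.9]] top [[183.1, 193.3], [194.3, 190.9], [195.2, 194.5]]
-0.06 side [[244.7, 138.8], [248.5, 144.9], [245.7, 146.9]] top [[182.9, 193.8], [194.2, 191.4], [195.1, 195.0]]
-0.054 side [[244.0, 137.8], [247.8, 143.9], [244.9, 145.9]] top [[182.7, 194.3], [194.0, 191.9], [195.0, 195.5]]
    232 233 234 235 236 237 238 239 240 241 242 243 244 245 246 247 248 249 250 251 
[... 3275 characters left out ...]
 151
150 140 138 138 143 152 152 151 153 153 153 153 154 155 153 125  68  34  30  30  25  24  46  94 119 147 152 150 150
151 137 137 136 148 152 152 151 152 152 153 153 153 155 153 146 107  55  31  30  28  23  23  68 104 136 149 150 150
152 137 137 142 149 152 151 151 152 153 153 153 153 153 153 140 128  99  52  30  30  26  24  71  90 115 137 148 149
153 136 136 149 152 151 150 151 151 151 152 153 153 153 152 139 133 124  84  41  29  29  31  85  71 102 119 145 150
154 135 140 151 152 151 149 150 150 151 152 153 153 152 146 137 135 127 112  60  30  30  30  55  60  86 106 135 148
155 134 147 150 152 150 149 150 150 152 153 153 152 152 139 134 136 132 122  96  49  30  29  32  45  62  87 115 144
```

```bash
python3 -m creep '[[[0.15,0.05,-0.3],[0,0,0],-1],[[0.15,0.05,-0.3],[0,0,0],-1],[[0.09,0.03,-0.18],[0,0,0],-1],[[0,0,0],[0,0,0],-1]]'>/dev/null; python3 -c "from h import *;rep()"
python3 -m creep '[[[0.09,0.02,-0.18],[0,0,0],-1],[[0.09,0.02,-0.18],[0,0,0],-1],[[0,0,0],[0,0,0],-1]]'>/dev/null; python3 -c "from h import *;rep()"
python3 -m creep '[[[0.05,0.01,-0.1],[0,0,0],-1],[[0,0,0],[0,0,0],-1]]'>/dev/null; python3 -c "from h import *;rep()"
```

```text
orig in slot mm [ -3.    1.  -31.2] rot err slotframe [ 0.    -0.004 -0.001] F slot [-0.5  0.4  0.4] M [-0.    0.3   0.02] t 14.9 q [ 0.04  0.45 -0.69  2.27  1.48  0.43 -1.7 ] gw 0.002
orig in slot mm [ -2.2   1.4 -40.5] rot err slotframe [ 0.    -0.002 -0.001] F slot [-0.9  0.   0.3] M [-0.06  0.32  0.01] t 15.15 q [ 0.04  0.48 -0.69  2.27  1.54  0.44 -1.75] gw 0.005
orig in slot mm [ -0.1   1.4 -41. ] rot err slotframe [ 0.002  0.003 -0.003] F slot [-0.8 -2.7 31.1] M [-0.78  0.44  0.01] t 15.32 q [ 0.03  0.48 -0.69  2.27  1.55  0.44 -1.76] gw 0.002
```

Solid contact at 31 N with the TCP 42 mm above the face; 40 mm was expected and the calibration is good to 2 mm, so the cassette is home. I'll push once more to confirm, then go to the post.

```bash
python3 -m creep '[[[0.02,0.0,-0.05],[0,0,0],-1],[[0,0,0],[0,0,0],-1]]'>/dev/null; python3 -c "from h import *;rep()"
python3 -m creep '[[[-0.15,-0.03,0.32],[0,0,0],-1],[[-0.22,-0.05,0.45],[0,0,0],-1],[[-0.22,-0.05,0.45],[0,0,0],-0.15],[[0,0,0],[0,0,0],-0.15],[[0,0,0],[0,0,0],-0.15]]'>/dev/null
python3 - <<'E'
from h import *
rep(); delta(M+SR@np.array([-.036,.0755,.075]),ins(.205))
g=grab_frame("top");f=grab_frame("side")
for th in(-.1,.07,.25): print(th,[proj(c,SR@np.array([-.036*np.cos(th),.078-.036*np.sin(th),.042])+M).round(1).tolist() for c in(g,f)])
for c,x0,x1,y0,y1 in((g,156,178,196,214),(f,226,246,130,146)):
    q=cv2.cvtColor(c["pixels"],cv2.COLOR_RGB2GRAY)
    print("    "+" ".join(f"{c:3d}" for c in range(x0,x1)))
    for r in range(y0,y1): print(r," ".join(f"{v:3d}" for v in q[r,x0:x1]))
E
```

```text
orig in slot mm [  1.    1.3 -41.2] rot err slotframe [ 0.003  0.006 -0.003] F slot [-0.2 -3.9 45.4] M [-1.1   0.34 -0.03] t 15.48 q [ 0.03  0.48 -0.69  2.27  1.56  0.44 -1.77] gw 0.007
orig in slot mm [ -1.2   1.  -10.1] rot err slotframe [ 0.001 -0.    -0.001] F slot [-0.2 -0.1 -0. ] M [-0.06  0.31 -0.01] t 15.9 q [ 0.06  0.4  -0.71  2.27  1.37  0.42 -1.59] gw 0.181
t 15.9 pos [0.5139 0.1811 0.1994] shift/25mm [-1.86  2.65 -0.56] turn/.12 [ 0.01 -0.   -0.  ] F [-0.1 -0.2 -0.1] gw 0.181 gf 0.0 q [ 0.06  0.4  -0.71  2.27  1.37  0.42 -1.59]
-0.1 [[[167.4, 208.9]], [[230.7, 136.6]]]
0.07 [[[169.3, 208.5]], [[231.3, 137.6]]]
0.25 [[[171.2, 207.8]], [[232.1, 138.5]]]
    156 157 158 159 160 161 162 163 164 165 166 167 168 169 170 171 172 173 174 175 176 177
196  71  70  72  76  76  74  78 101  92  54  44  96 164 143 124 107  66  44  44  56  77  42
197  75  74  75  75  75  76  82  96  79  60  69  95 154 158 125  97  79  45  45  58  77  40
198  73  73  73  75  77  75  90 115  91  75  77 115 152 163 115  57  74  42  45  44  66  91
199  74  75  74  73  75  75  75 112 175 167 165 164 164 162 
[... 2047 characters left out ...]
 176 189 183 182 176 124 108
138 141 125 118 117 174 189 184 146 173 197 201 177 127 151 181 161 162 169 144  91
139 145 146 144 142 153 164 170 168 157 177 197 200 171 134 143 157 145 144 145 124
140 144 147 144 143 144 136 159 170 164 140 201 203 201 164 122 143 132 122 134 145
141 144 147 148 150 152 141 133 161 170 134 198 208 202 198 135 113 133 137 121 111
142 142 148 154 156 156 152 166 160 166 177 181 182 188 187 161 117 130 116  77  43
143 149 154 155 154 155 143 194 167 191 195 176 136 138 137 137 113 126  77  36  32
144 155 155 154 155 156 147 154 182 206 179 177 136 113 109 109 109 130  83  40  32
145 152 155 155 155 156 156 141 168 171 167 167 138 137 137 136 138 143 123  67  36
```

The cassette is hard against the floor, with the TCP stuck at 41.8 mm under 45 N. The post top is at side pixel (231,137.5), matching an angle of about 0.07 rad. Moving over the post and pinching it.

```bash
python3 -m creep '[[[-0.465,0.66,-0.14],[0,0,0],-0.15],[[-0.465,0.66,-0.14],[0,0,0],-0.15],[[-0.465,0.66,-0.14],[0,0,0],-0.15],[[-0.465,0.66,-0.14],[0,0,0],-0.15],[[0,0,0],[0,0,0],-0.15]]' 20 >/dev/null
python3 - <<'E'
from h import *
rep(); delta(M+SR@np.array([-.036,.0755,.023]),ins(.205))
E
```

```text
orig in slot mm [-39.   80.5  -8.6] rot err slotframe [-0.005 -0.004 -0.006] F slot [-0.2  0.3 -0.3] M [-0.08  0.34  0.02] t 16.42 q [-0.15  0.43 -0.74  2.3   1.45  0.54 -1.88] gw 0.425
t 16.42 pos [0.4644 0.2515 0.1837] shift/25mm [ 1.04  0.03 -1.78] turn/.12 [-0.01 -0.04 -0.07] F [-0.1  0.3 -0.4] gw 0.425 gf 0.0 q [-0.15  0.43 -0.74  2.3   1.45  0.54 -1.88]
```

```bash
python3 -m creep '[[[0.25,0.01,-0.42],[0,-0.02,-0.03],-0.15],[[0.25,0.01,-0.42],[0,-0.02,-0.03],-0.15],[[0.25,0.01,-0.42],[0,0,0],-0.15],[[0.25,0.01,-0.42],[0,0,0],-0.15],[[0,0,0],[0,0,0],-0.15]]' 20 >/dev/null; python3 -c "from h import *
rep();delta(M+SR@np.array([-.036,.0755,.023]),ins(.205))"
python3 -m creep '[[[0.04,0,-0.1],[0,0,0],-0.4],[[0,0,0],[0,0,0],-1],[[0,0,0],[0,0,0],-1],[[0,0,0],[0,0,0],-1],[[0,0,0],[0,0,0],-1]]' 15 |tail -3; python3 -c "from h import *
rep();s=read_state();print(SR.T@(s['position']-M))"
```

```text
orig in slot mm [-34.7  69.2 -59.3] rot err slotframe [ 0.006 -0.     0.006] F slot [-0.1  0.6 -0.7] M [-0.06  0.34 -0.02] t 16.83 q [-0.16  0.55 -0.7   2.3   1.67  0.57 -2.06] gw 0.425
t 16.83 pos [0.4926 0.2468 0.1404] shift/25mm [-0.08  0.22 -0.05] turn/.12 [0.03 0.   0.07] F [ 0.1  0.7 -0.7] gw 0.425 gf 0.0 q [-0.16  0.55 -0.7   2.3   1.67  0.57 -2.06]
force: [-2.5, -0.7, -2.0]
grip_width: 0.122
grip_force: 15.0
orig in slot mm [-37.4  70.9 -59.2] rot err slotframe [ 0.003 -0.002  0.004] F slot [-3.2 -0.2 -0.6] M [-0.03  1.44  0.02] t 17.25 q [-0.16  0.56 -0.7   2.3   1.68  0.57 -2.07] gw 0.122
[-0.03723913  0.07117163  0.02375647]
```

Pinched: the opening is 11.5 mm, which is the 12 mm post. Working out the arc steps.

```bash
python3 -c "
from h import *
th=np.linspace(.07,1.62,11); P=np.c_[-.036*np.cos(th),.078-.036*np.sin(th),0*th]
print((np.diff(P,axis=0)@SR.T/.025).round(2).tolist())"
```

```text
[[0.07, -0.21, 0.01], [0.1, -0.2, 0.03], [0.13, -0.18, 0.04], [0.15, -0.16, 0.06], [0.17, -0.13, 0.07], [0.18, -0.1, 0.08], [0.19, -0.07, 0.09], [0.2, -0.03, 0.1], [0.2, -0.0, 0.1], [0.2, 0.03, 0.1]]
```

```bash
python3 -m creep '[[[0.07,-0.21,0.01],[0,0,0],-1],[[0.1,-0.2,0.03],[0,0,0],-1],[[0.13,-0.18,0.04],[0,0,0],-1],[[0.15,-0.16,0.06],[0,0,0],-1],[[0.17,-0.13,0.07],[0,0,0],-1]]' 30|tail -3; python3 -c "from h import *
rep();s=read_state();print(SR.T@(s['position']-M))"
python3 -m creep '[[[0.18,-0.1,0.08],[0,0,0],-1],[[0.19,-0.07,0.09],[0,0,0],-1],[[0.2,-0.03,0.1],[0,0,0],-1],[[0,0,0],[0,0,0],-1]]' |tail -3; python3 -c "from h import *
rep();s=read_state();print(SR.T@(s['position']-M))"
```

```text
force: [-6.1, 0.5, 0.0]
grip_width: 0.113
grip_force: 30.0
orig in slot mm [-25.4  47.9 -59.2] rot err slotframe [ 0.001 -0.002  0.002] F slot [-5.3  1.8  2.7] M [0.39 1.49 0.14] t 17.67 q [-0.1   0.54 -0.69  2.29  1.67  0.53 -2.  ] gw 0.113
[-0.02529692  0.04797678  0.02380802]
force: [-4.1, -2.5, 2.6]
grip_width: 0.092
grip_force: 27.5
orig in slot mm [ -8.   36.5 -59.2] rot err slotframe [0.007 0.002 0.005] F slot [-2.8 -1.6  4.3] M [-0.64  0.92  0.07] t 18.0 q [-0.08  0.53 -0.67  2.26  1.62  0.5  -1.92] gw 0.092
[-0.0082241   0.03706366  0.02383616]
```

The post is slipping towards the pad edge. Opening, shifting +y 7 mm, and pinching again.

```bash
python3 -m creep '[[[0,0,0],[0,0,0],-0.4],[[0,0,0],[0,0,0],-0.4],[[0,0,0],[0,0,0],-0.4],[[-0.03,0.13,0],[0,0,0],-0.4],[[-0.03,0.13,0],[0,0,0],-0.4]]' 15 >/dev/null;python3 -m creep '[[[0,0,0],[0,0,0],-1],[[0,0,0],[0,0,0],-1],[[0,0,0],[0,0,0],-1],[[0,0,0],[0,0,0],-1]]'|tail -2; python3 -c "from h import *
rep();s=read_state();print(SR.T@(s['position']-M))
f=grab_frame('side');g=grab_frame('top')
cv2.imwrite('pics/last.png',np.hstack([crop(g,150,160,60,400/60,70),crop(f,215,110,60,400/60,70)]))"
```

```text
grip_width: 0.119
grip_force: 15.0
orig in slot mm [ -7.6  45.3 -59.7] rot err slotframe [0.004 0.003 0.004] F slot [-0.4  0.3 -0.5] M [0.09 0.4  0.04] t 18.75 q [-0.1   0.53 -0.67  2.26  1.62  0.51 -1.92] gw 0.119
[-0.00781931  0.04558365  0.02333874]
```

```bash
python3 -m creep '[[[0.1,0.02,0.05],[0,0,0],-1],[[0.1,0.02,0.05],[0,0,0],-1],[[0.1,0.02,0.05],[0,0,0],-1],[[0,0,0],[0,0,0],-1]]' 25|tail -2; python3 -c "from h import *
rep();s=read_state();print(SR.T@(s['position']-M))"
python3 -m creep '[[[0.06,0.01,0.03],[0,0,0],-1],[[0.06,0.01,0.03],[0,0,0],-1],[[0,0,0],[0,0,0],-1]]'|tail -2; python3 -c "from h import *
rep();s=read_state();print(SR.T@(s['position']-M))"
```

```text
grip_width: 0.121
grip_force: 25.0
orig in slot mm [ -2.2  44.  -59.8] rot err slotframe [ 0.005 -0.002  0.004] F slot [-5.7 -0.9  4.4] M [-0.23  1.8   0.2 ] t 19.18 q [-0.09  0.53 -0.66  2.24  1.57  0.5  -1.87] gw 0.121
[-0.00204615  0.04445427  0.02319912]
grip_width: 0.117
grip_force: 25.0
orig in slot mm [ -2.   43.8 -59.9] rot err slotframe [ 0.005 -0.006  0.004] F slot [-11.7  -0.9   7.1] M [-0.3   2.94  0.1 ] t 19.43 q [-0.09  0.53 -0.66  2.23  1.56  0.5  -1.85] gw 0.117
[-0.00151489  0.04425609  0.02309923]
```

At the stop: 3 mm more commanded moved the post only 0.5 mm, with the force rising to 12 N. Releasing, retreating and taking the final look.

```bash
python3 -m creep '[[[0,0,0],[0,0,0],-0.4],[[0,0,0],[0,0,0],-0.4],[[0,0,0],[0,0,0],-0.4],[[0,0,0],[0,0,0],-0.4]]' >/dev/null; python3 -m creep '[[[-0.2,-0.04,0.4],[0,0,0],-0.4],[[-0.3,-0.06,0.6],[0,0,0],-0.4],[[-0.4,-0.08,0.8],[0,0,0],-0.4],[[-0.4,-0.08,0.8],[0,0,0],-0.4],[[-0.4,-0.08,0.8],[0,0,0],-0.4]]' >/dev/null; for i in 1 2; do python3 -m creep '[[[-0.5,0,0.5],[0,0,0],-0.4],[[-0.5,0,0.5],[0,0,0],-0.4],[[-0.5,0,0.5],[0,0,0],-0.4],[[-0.5,0,0.5],[0,0,0],-0.4],[[-0.5,0,0.5],[0,0,0],-0.4]]' | tail -6; done; python3 -c "from h import *
f=grab_frame('side');g=grab_frame('top')
k=400/80
a=np.hstack([crop(g,150,150,80,k,90),crop(f,215,110,80,k,90)])
X=lambda L:np.array(L)@SR.T+M
for c,x0,y0,ox in((g,150,150,0),(f,215,110,400)):
    for L,col in(([[-.003,.078,.017],[-.003,.030,.017]],(0,0,255)),([[-.002,-.017,.04],[-.002,.019,.04]],(0,255,0))):
        q=((proj(c,X(L))-[x0,y0]+.5)*k+[ox,0]).astype(int); cv2.line(a,tuple(map(int,q[0])),tuple(map(int,q[1])),col,1)
cv2.imwrite('pics/fin.png',a)"
```

```text
time: 20.6
position: [0.4264, 0.2217, 0.3061]
tool_rot: [0.615, 0.752, 0.182, 0.15]
force: [0.2, -0.7, 1.1]
grip_width: 0.301
grip_force: 0.0
time: 21.02
position: [0.3638, 0.2216, 0.3688]
tool_rot: [0.615, 0.752, 0.182, 0.15]
force: [0.8, -0.1, -0.4]
grip_width: 0.298
grip_force: 0.0
```

View pics/fin.png

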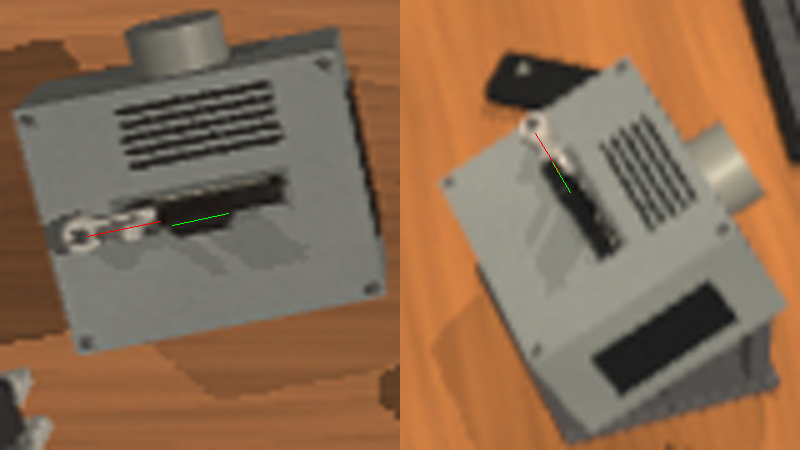

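The final view shows the cassette seated, its tab at about (205,215) in the top crop. The bar lies along the slot across the cassette's end, from (80,235) to (155,215), and the gripper is clear.

```bash
python3 -c "from cell import *;print(job_done())"
```

```text
the job is handed in; nothing more can be done
None
```

The job is handed in at about 21 s: the cassette is fully home in the slot and locked, with the turnbutton turned to its stop across its end; the bystanders were not approached, though I took no final picture of the whole bench.

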